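Seat the matching thread comb in the press screw

TASK

The wooden screw of the fruit press lies in its stand; find out which of the three steel comb leaves has its thread: take the one whose tooth spacing matches, lay it on the stand's flat rest and slide its teeth gently into the thread, feeling for the grooves (the screw may be turned to any angle), until all teeth sit fully home on the bottom of the grooves, and let go. Then check that it sits flat and does not rock: with about 5 N push the back of its grip bar toward the screw for a moment near its left end and then near its right end (left and right as seen facing the screw from the rest). Leave it seated on the rest, never press it into the wood with more than 20 N, and leave the two other leaves and the small ribbed dish beside the screw's right end where they are.

Things in the scene. Friction and masses are not known exactly. Their poses are not given: they have to be found in the camera images.
- stand: Fixed dark wooden stand, 160 x 230 mm. Origin on the table below the middle of the screw's axis; x points from the rest to the screw (away from the robot, within 0.3 rad), y along the screw (left), z up. Flat rest: x -109..-24, y -95..95 mm, top 30 mm above the table. Two end blocks hold the screw: |y| 75..97, |x| up to 28 mm, 52 mm high.
- screw: Light wooden screw lying in the stand along y, fixed. Origin on its axis at mid length, 32.5 mm above the table; axes as the stand's. Round thread over y -60..60 mm: pitch 12, crest dia 42, root dia 32, grooves 6 mm wide at mid depth; where along y the ridges lie differs from run to run, not told by this pose. Tooth tips at home are 16 mm from the axis; on a crest they stop at 21 mm.
- leaf5: The matching comb leaf: steel plate with 5 teeth at 12 mm spacing and an upright wooden grip bar; about 0.13 kg, loose, flat on the table. Origin on the underside below the bar's middle. Bar x -7..7, y -32..32, z 5..37 mm, to be gripped across x; plate x -14..33, y -32..32, z 0..5; 4 mm wide teeth point to +x, x 33..40 mm. Seated: x along the screw's x, origin 56 mm from its axis.
- tip_left (a point): Middle of the tip of leaf5's left end tooth: at x 40, y +24, z 2.5 mm of leaf5.
- tip_right (a point): Middle of the tip of leaf5's right end tooth: at x 40, y -24, z 2.5 mm of leaf5.
- leaf6: Comb leaf of the same plate, bar and origin as leaf5, but with 6 teeth at 9 mm spacing: does not fit; loose, to be left alone.
- leaf4: Comb leaf of the same plate, bar and origin as leaf5, but with 4 teeth at 16 mm spacing: does not fit; loose, to be left alone.
- ramekin: Small white ribbed dish, 74 mm across, 45 mm high, loose, standing off the screw's right end. Origin under its centre. To be left alone.
There are look-alikes about, which are no part of the job. What is shaped like the leaf5 but green is not meant.

How it is judged:
By the outcome, as a careful person would: the job done as asked, in the order asked, and still so for the second after the job is handed in, with the robot touching nothing.
It also fails if it takes over 72 s, if anything falls off the work surface, if the arm or the gripper's body presses on something with over 40 N, if the wrist force passes 120 N, or if a joint passes its speed limit or range.

ROBOT

A 6-joint arm with a two-finger parallel gripper is mounted at the origin on the work surface. World frame = base frame: x ahead of the robot, y to its left, z up, the work surface at z = 0. Lengths are in m, angles in rad, forces in N, time in s.
With the tool pointing down it reaches from about 0.275 to 0.875 m from the base axis. Payload 12.5 kg.
Tool frame: the origin (TCP) lies between the finger pads; the fingertips stand tips_ahead ahead of it and the grasp point (between the pads) lies 11 mm behind it (tips_ahead is the distance from the TCP to the fingertips, in m); z points along the fingers, y is the line along which they close (so a half turn about z gives the same grasp; the last joint's range is limited). The gripper opens to 85 mm and grips with 20 to 120 N. Pads are 22 mm wide; open, the fingers measure 114 mm over their backs; the gripper's body (76 mm by 85 mm) begins 54 mm behind the grasp point. The pads swing forward as they close: fully open they stand 13 mm farther back than shut.
Start: joints at [-1.349, 0.351, 1.652, -0, 1.139, -0.085], TCP at [0.166, -0.524, 0.239] pointing down, gripper open.
Joint ranges: [-2.75, 2.75], [-0.79, 2.1], [0.01, 2.65], [-1.57, 4.71], [0.07, 3.14], [-2.87, 2.87]. Speed limits (rad/s): [2.22, 2.22, 2.79, 3.14, 3.14, 3.14].

INTERFACE

Orientations are given as a 3x3 rotation matrix whose columns are the frame's x, y, z axes.
In Python, from bench import get_obs, snapshot, close_job, look_for, regions_of, mark_of, tips_ahead gives the robot as it stands. The module is installed in compiled form; this text tells all that it offers.
- The arm moves only by the tool carry_out, never from a script. Its argument "rows" is text: rows parted by semicolons, each of 6 numbers parted by spaces: the shift along the tool's x, y, z in cm, then the turn, a rotation vector about the tool's x, y, z in rad. In form: dx dy dz rx ry rz; .... A call has 1 to 12 rows; each row shifts and turns the commanded pose from where the row before left it, along the tool's axes as they then stand; what a row does not reach is not made up. A row lasts 1/12 s, in which the tool goes at most 41.7 mm and 7.16 degrees, less where a joint would pass 70% of its speed; a pose out of reach is approached as far as the arm can. A call is refused whole if a number of a shift passes 4.17 or a number of a turn 0.125, either way. A call with a gripper value outside its range is refused whole. "hand" is the opening, from 0 (shut) to 1 (fully open), set as the call begins (left out, the last holds). The fingers move at their own pace and stop on an object; the grip force is fixed at half the most. Time passes only in rows, so rows that do not move let the fingers close. It gives the time, the measured TCP pose, the force, the opening and the grip force at its end, in the units of the state.
- get_obs(): the state, without advancing time (a new reading comes with each control period).
- snapshot(name): name is "scene" or "top" or "wrist"; returns a dict with "img" (384x512x3 uint8, red, green, blue), "z_map" (384x512 float32, m along the optical axis (not along the pixel's ray), 0 where there is no reading), "mtx" (3x3 intrinsics, pixels), "extrinsics" (4x4, takes a point from camera to world coordinates). Camera axes: x right, y up, looking along -z (the intrinsics and any distortion apply to the point x, -y, -z); pixel columns grow to the right and rows downward; lengths in m; the calibration is good to about 2 mm. A picture is of the moment at which its call begins.
- close_job(): hands the job in; it is judged then, once.
Trained networks look in a picture, given as the dict that the camera call returned (one of the last four; its "shot" number tells which), for a name from the list of things; names that differ only in an ending like _2 or _b are one class to them, and where a whole thing is asked for, a point or a joint stands for the part that bears it (a point fixed in the world has none). Each returns a list of dicts, best first, with "conf" (0 to 1); they miss things now and then, are a little off and sometimes report something else, mostly with a low value. They report only what shows in the picture. A call takes as long as a camera call. They do not tell look-alikes from the thing itself.
- look_for(picture, target): "bbox" ([left, top, width, height] in pixels, round what is visible of it).
- regions_of(picture, target): "region" (384x512 bool, what is visible of it) and "bbox" ([left, top, width, height] in pixels, round what is visible of it).
- mark_of(picture, target): "at" ([column, row] in pixels: a listed point, or the origin of a listed thing).
The state is a dict: "clock": time; "joint_pos": joint angles; "joint_velocities": joint speeds; "tau": joint torques, N m; "ee_pos": TCP position; "eef_rot": TCP orientation; "force": force on the tool from outside, world axes, zero at the start; "moment": the same for the moment, N m; "opening": finger opening in m; "finger_force": force on a finger pad.
Only numpy, scipy, OpenCV 4.12 (cv2) and the standard library are available. Lean on these libraries where they do the work, as an engineer would, in place of code of your own. Each camera call takes 0.05 s, during which the arm holds its last target. There are 200 camera calls.

## Working session

There is one attempt and no reset: what is moved stays moved. The work goes in short steps, Python scripts to look and compute and a tool call to move; the robot and the scene stay as the last step left them, time stands still between calls to the robot, and variables do not carry over. Pictures are saved under pics/ and viewed, at most 10 in all, crops included, and the job is handed in when it is done.

Besides the shell and the picture viewer there is one more tool, called after "Emit:" as name(argument=value, ...), one argument or row to a line, values as JSON. carry_out: Moves the arm, as the interface text tells. Its arguments: {"type":"object","properties":{"rows":{"type":"string"},"hand":{"type":"number"}},"required":["rows"]}

```bash
mkdir -p pics; cat > h.py <<'E'
import numpy as np, cv2
from bench import *
def pt(s,c,r,win=1):
    z=s["z_map"][int(r)-win:int(r)+win+1,int(c)-win:int(c)+win+1]; z=np.median(z[z>0])
    K=s["mtx"]; p=np.array([(c-K[0,2])/K[0,0]*z,-(r-K[1,2])/K[1,1]*z,-z,1]); return (s["extrinsics"]@p)[:3]
def cloud(s):
    z=s["z_map"]; K=s["mtx"]; r,c=np.mgrid[:384,:512]
    p=np.stack([(c-K[0,2])/K[0,0]*z,-(r-K[1,2])/K[1,1]*z,-z,np.ones_like(z)],-1)
    return (p@s["extrinsics"].T)[...,:3]
def save(s,n): cv2.imwrite(f"pics/{n}.png",s["img"][...,::-1])
E
python3 - <<'E'
from h import *
o=get_obs(); print(o["ee_pos"],o["eef_rot"].round(3) if hasattr(o["eef_rot"],"round") else o["eef_rot"],tips_ahead() if callable(tips_ahead) else tips_ahead,o["force"],o["opening"])
ims=[]
for n in ["scene","top"]:
    s=snapshot(n); save(s,n)
    print(n,s["extrinsics"].round(3).tolist(),s["mtx"].round(1).tolist())
    for t in ["stand","screw","leaf5","leaf6","leaf4","ramekin"]:
        for d in look_for(s,t)[:3]: print(t,"box",np.round(d["bbox"]),round(d["conf"],2))
        for d in mark_of(s,t)[:3]: print(t,"mark",np.round(d["at"],1),round(d["conf"],2),pt(s,*d["at"]).round(4))
E
```

```text
[ 0.16605058 -0.52399874  0.23873991] [[ 0.953  0.302 -0.   ]
 [ 0.302 -0.953  0.001]
 [ 0.    -0.001 -1.   ]] 0.008 [-0.57496884 -0.11121096  0.28793357] 0.08522563032307291
scene [[-0.656, -0.525, 0.542, 1.148], [0.754, -0.468, 0.46, 0.416], [0.013, 0.711, 0.703, 0.85], [0.0, 0.0, 0.0, 1.0]] [[491.8, 0.0, 256.6], [0.0, 491.8, 184.7], [0.0, 0.0, 1.0]]
stand box [256. 223. 134. 104.] 0.98
stand mark [315.5 282.5] 0.65 [0.643  0.1456 0.026 ]
screw box [261. 235. 119.  81.] 0.68
screw mark [213.  162.8] 0.72 [ 5.067e-01 -2.762e-01  2.000e-04]
screw mark [316.4 272.4] 0.67 [0.6336 0.1388 0.0439]
leaf5 box [233. 120.  23.  25.] 0.89
leaf5 box [209. 106.  20.  12.] 0.88
leaf5 box [211. 144.  28.  26.] 0.85
leaf5 mark [240.7 136. ] 0.95 [ 0.3877 -0.2882  0.0101]
leaf5 mark [194.6 188.1] 0.68 [ 0.6259 -0.2159  0.0376]
leaf5 mark [226.2 159.3] 0.63 [ 0.4783 -0.2562  0.0052]
leaf6 box [233. 120.  23.  25.] 0.89
leaf6 box [209. 106.  20.  12.] 0.88
leaf6 box [211. 144.  28.  26.] 0.85
leaf6 mark [240.7 136. ] 0.95 [ 0.3877 -0.2882  0.0101]
leaf6 mark [194.6 188.1] 0.68 [ 0.6259 -0.2159  0.0376
[... 1138 characters left out ...]
 0.0026]
leaf6 box [302. 143.  29.  29.] 0.91
leaf6 box [260. 212.  30.  28.] 0.9
leaf6 box [321. 252.  36.  26.] 0.83
leaf6 mark [316.1 160.6] 0.96 [ 0.6108 -0.2423  0.0353]
leaf6 mark [277.2 231.4] 0.86 [ 0.4469 -0.1505  0.035 ]
leaf6 mark [374.2 209.7] 0.82 [ 0.4979 -0.384   0.0026]
leaf4 box [302. 143.  29.  29.] 0.91
leaf4 box [260. 212.  30.  28.] 0.9
leaf4 box [321. 252.  36.  26.] 0.83
leaf4 mark [316.1 160.6] 0.96 [ 0.6108 -0.2423  0.0353]
leaf4 mark [277.2 231.4] 0.86 [ 0.4469 -0.1505  0.035 ]
leaf4 mark [374.2 209.7] 0.82 [ 0.4979 -0.384   0.0026]
ramekin box [251. 101.  29.  30.] 0.76
ramekin box [303. 142.  27.  29.] 0.43
ramekin mark [262.2 119.1] 0.89 [ 0.7196 -0.1173  0.0043]
```

View pics/top.png

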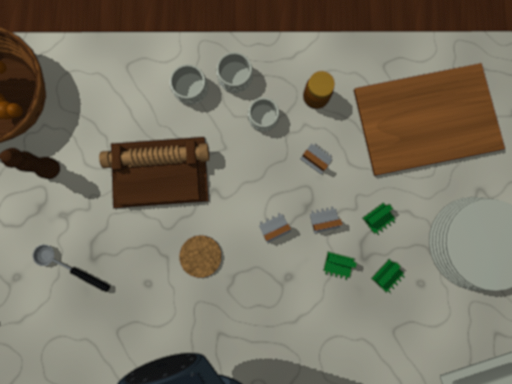

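View pics/scene.png

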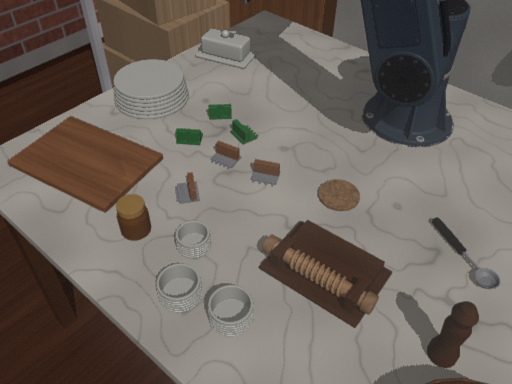

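The top view shows three steel leaves with brown bars at (317,158), (276,229) and (326,220), with green decoys nearby. The stand is at (157,172) and the small dish at (264,113). I'll move the wrist camera over the leaves to count teeth.

Emit:
carry_out(
  rows="3 -1.6 -0.5 0 0 0;3 -1.6 -0.5 0 0 0;3 -1.6 -0.5 0 0 0;3 -1.6 -0.5 0 0 0;3 -1.6 -0.5 0 0 0;3 -1.6 -0.5 0 0 0;3 -1.6 -0.5 0 0 0;3 -1.6 -0.5 0 0 0;3 -1.6 -0.5 0 0 0;3 -1.6 -0.5 0 0 0;3 -1.6 -0.5 0 0 0;0 0 0 0 0 0",
)

```text
clock: 2.3
ee_pos: [0.4306, -0.2537, 0.2953]
eef_rot: [[0.952, 0.305, 0.002], [0.305, -0.952, -0.0], [0.002, 0.001, -1.0]]
force: [-0.5, -0.4, 0.7]
opening: 0.0854
finger_force: 0.0
```

```bash
python3 - <<'E'
from h import *
s=snapshot("wrist"); save(s,"w1"); print(s["extrinsics"].round(3).tolist(),s["mtx"].round(0).tolist())
for d in mark_of(s,"leaf5"): print(np.round(d["at"],1),d["conf"],pt(s,*d["at"]).round(4))
E
```

```text
[[0.305, 0.914, 0.267, 0.499], [-0.952, 0.292, 0.086, -0.232], [0.001, -0.281, 0.96, 0.43], [0.0, 0.0, 0.0, 1.0]] [[317.0, 0.0, 252.0], [0.0, 317.0, 187.0], [0.0, 0.0, 1.0]]
[184.2 115.3] 0.98 [ 0.4509 -0.161   0.0376]
[270.3 193.9] 0.92 [ 0.3879 -0.2922  0.0371]
[269.8 131. ] 0.9 [ 0.4645 -0.2657  0.0372]
[356.4 140.9] 0.8 [ 0.4855 -0.3739  0.0311]
[330.2 232.7] 0.7 [ 0.3527 -0.3954  0.0151]
[287.7   1.4] 0.6 [ 0.6095 -0.2396  0.0195]
```

View pics/w1.png

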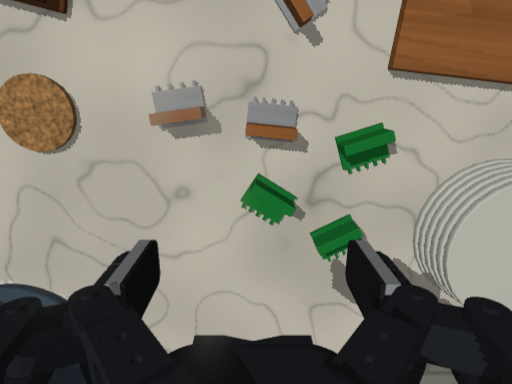

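The wrist view shows two leaves, at (178,105) and (272,120), with the third at the top edge (303,8). Enlarging these to count teeth.

```bash
python3 - <<'E'
import cv2,numpy as np
a=cv2.imread("pics/w1.png"); t=cv2.imread("pics/top.png")
A=cv2.resize(a[70:150,140:310],None,fx=4,fy=4,interpolation=cv2.INTER_CUBIC)
B=cv2.resize(t[138:178,295:340],None,fx=6,fy=6,interpolation=cv2.INTER_CUBIC)
C=np.zeros((570,680,3),np.uint8);C[:320]=A;C[325:325+240,:270]=B;cv2.imwrite("pics/c1.png",C)
E
```

```text
(no output)
```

View pics/c1.png

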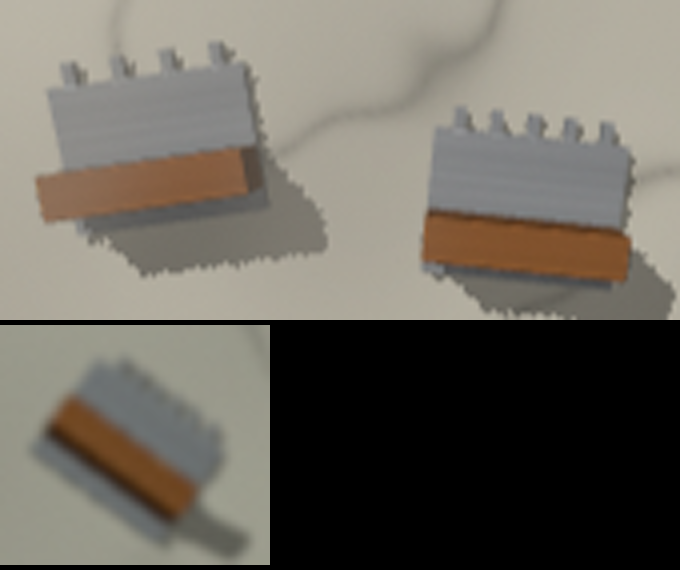

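The right leaf has 5 teeth, at about (0.4645, -0.266), the left has 4 and the third has 6. Now I'll fit the leaf and stand poses.

```bash
cat >> h.py <<'E'
def rect(P):
    (c,(w,h),a)=cv2.minAreaRect((P[:,:2]*1000).astype(np.float32)); 
    a=np.deg2rad(a+(90 if h>w else 0)); return np.array(c)/1000,sorted((w,h)),np.rad2deg((a+np.pi/2)%np.pi-np.pi/2)
def leaf(s,near):
    P=cloud(s); ok=(np.hypot(P[...,0]-near[0],P[...,1]-near[1])<.06)
    f=lambda lo,hi:rect(P[ok&(P[...,2]>lo)&(P[...,2]<hi)])
    return f
E
python3 - <<'E'
from h import *
s=snapshot("wrist"); f=leaf(s,(.4645,-.2657))
print("bar top",f(.033,.045)); print("plate+",f(.0035,.045)); print(f(.003,.008))
t=snapshot("top"); f=leaf(t,(.4645,-.2657)); print("top bar",f(.03,.045)); 
P=cloud(t)
m=regions_of(t,"stand"); R=m[0]["region"]; Q=P[R]; print(len(Q))
flat=Q[(Q[:,2]>.024)&(Q[:,2]<.036)]; print("rest",rect(flat),np.median(flat[:,2]))
hi=Q[(Q[:,2]>.046)]; print("screw",rect(hi),hi[:,2].max())
print(get_obs()["joint_pos"])
E
```

```text
bar top (array([ 0.46433945, -0.26750952]), [14.105701446533203, 63.915313720703125], np.float64(-78.00391197204591))
plate+ (array([ 0.47688443, -0.2648873 ]), [53.6504020690918, 63.90960693359375], np.float64(-78.20243549346922))
(array([ 0.47688544, -0.26485455]), [53.65627670288086, 63.84688949584961], np.float64(-78.24714088439941))
top bar (array([ 0.46392532, -0.26739993]), [13.979650497436523, 63.90227127075195], np.float64(-78.10418224334717))
6501
rest (array([0.58306964, 0.12709333]), [134.58892822265625, 243.25363159179688], np.float64(-85.38983678817748)) 0.028236965166322125
screw (array([0.59123071, 0.05426657]), [136.36929321289062, 403.07122802734375], np.float64(67.76505279541014)) 0.8927310200847062
[-6.36094409e-01  2.01793670e-01  1.71089552e+00 -2.00701320e-04
  1.22934058e+00  6.28987355e-01]
```

Emit:
carry_out(
  rows="0 0 1.5 0 0 -0.1225;0 0 1.5 0 0 -0.1225;0 0 1.5 0 0 -0.1225;0 0 1.5 0 0 -0.1225;0 0 1.5 0 0 -0.1225;0 0 1.5 0 0 -0.1225;0 0 1.5 0 0 -0.1225;0 0 1.5 0 0 -0.1225;0 0 1.5 0 0 -0.1225;0 0 1.5 0 0 -0.1225;0 0 1.5 0 0 -0.1225;0 0 1.5 0 0 -0.1225",
  hand=0.5,
)

```text
clock: 3.55
ee_pos: [0.4267, -0.2578, 0.1135]
eef_rot: [[-0.209, 0.978, -0.0], [0.978, 0.209, 0.0], [0.0, -0.0, -1.0]]
force: [0.1, 0.2, 0.1]
opening: 0.0423
finger_force: 0.0
```

Emit:
carry_out(
  rows="-1.05 1.5 0 0 0 0;-1 1.5 0 0 0 0;0 0 0 0 0 0;0 0 0 0 0 0",
)

```text
clock: 3.88
ee_pos: [0.4606, -0.2716, 0.114]
eef_rot: [[-0.203, 0.979, -0.0], [0.979, 0.203, 0.0], [0.0, -0.0, -1.0]]
force: [-1.3, -0.2, -0.2]
opening: 0.0424
finger_force: 0.0
```

Emit:
carry_out(
  rows="0.33 0.44 1.5 0 0 0;0 0 1.6 0 0 0;0 0 1.6 0 0 0;0 0 1.6 0 0 0;0 0 1.5 0 0 0;0 0 1.2 0 0 0;0 0 0.6 0 0 0;0 0 0 0 0 0;0 0 0 0 0 0",
)

```text
clock: 4.63
ee_pos: [0.4646, -0.2668, 0.0186]
eef_rot: [[-0.204, 0.979, -0.0], [0.979, 0.204, 0.0], [0.0, -0.0, -1.0]]
force: [0.8, 0.3, 0.3]
opening: 0.043
finger_force: 0.0
```

Emit:
carry_out(
  rows="0 0 0 0 0 0;0 0 0 0 0 0;0 0 0 0 0 0;0 0 0 0 0 0;0 0 0 0 0 0;0 0 0 0 0 0;0 0 0 0 0 0",
  hand=0,
)

```text
clock: 5.22
ee_pos: [0.4652, -0.267, 0.0191]
eef_rot: [[-0.205, 0.979, 0.001], [0.979, 0.205, -0.001], [-0.001, 0.001, -1.0]]
force: [-0.9, -0.3, 5.7]
opening: 0.0129
finger_force: 59.8
```

Emit:
carry_out(
  rows="0 0 -1.5 0 0 0;0 0 -2.5 0 0 0;0 0 -3 0 0 0;0 0 -3 0 0 0;0 0 -3 0 0 0;0 0 -2 0 0 0;0 0 0 0 0 0",
)

```text
clock: 5.8
ee_pos: [0.4663, -0.2676, 0.1726]
eef_rot: [[-0.205, 0.979, 0.006], [0.979, 0.205, -0.004], [-0.005, 0.005, -1.0]]
force: [0.3, -0.3, -1.4]
opening: 0.0128
finger_force: 58.8
```

Emit:
carry_out(
  rows="2.5 1.2 0 0 0 0;3.1 1.4 0 0 0 0;3.1 1.4 0 0 0 0;3.1 1.4 0 0 0 0;3.1 1.4 0 0 0 0;3.1 1.4 0 0 0 0;3.1 1.4 0 0 0 0;3.1 1.4 0 0 0 0;3.1 1.4 0 0 0 0;3.1 1.4 0 0 0 0;3.1 1.4 0 0 0 0;0 0 0 0 0 0",
)

```text
clock: 6.8
ee_pos: [0.5452, 0.097, 0.1674]
eef_rot: [[-0.208, 0.978, -0.0], [0.978, 0.208, 0.001], [0.001, -0.0, -1.0]]
force: [0.8, -0.4, -1.8]
opening: 0.0131
finger_force: 58.8
```

```bash
python3 - <<'E'
from h import *
s=snapshot("wrist"); save(s,"w2"); print(s["extrinsics"].round(3).tolist())
np.savez("w2.npz",**{k:s[k] for k in("img","z_map","mtx","extrinsics")})
for n in ["stand","screw","tip_left","tip_right","leaf5"]:
    for d in mark_of(s,n)[:2]: print(n,np.round(d["at"],1),round(d["conf"],2),pt(s,*d["at"]).round(4))
t=snapshot("top"); save(t,"t2"); np.savez("t2.npz",**{k:t[k] for k in("img","z_map","mtx","extrinsics")})
E
```

```text
[[0.978, -0.199, -0.057, 0.531], [0.207, 0.939, 0.275, 0.167], [-0.002, -0.28, 0.96, 0.302], [0.0, 0.0, 0.0, 1.0]]
stand [342.2 151.6] 0.64 [0.6113 0.1383 0.0475]
screw [348.7 157.3] 0.8 [0.6169 0.1352 0.0501]
tip_left [339.7 148.9] 0.22 [0.6107 0.1393 0.0408]
tip_right [324.5 278.5] 0.97 [0.5883 0.0823 0.1531]
leaf5 [252.4 233.1] 0.73 [0.5421 0.1146 0.1855]
```

View pics/w2.png

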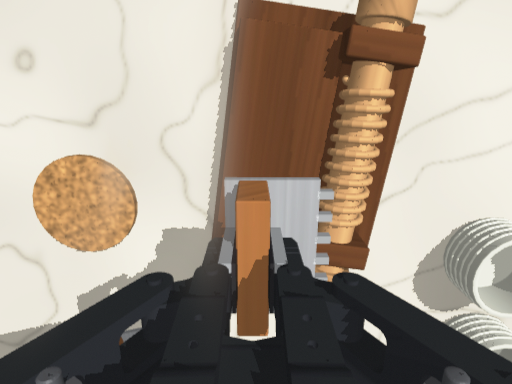

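The leaf hangs straight in the gripper with its teeth at (325,195..275). The stand and screw are at right, running from (385,10) to (335,265). Next I'll fit the screw axis and groove phase from the depth.

```bash
cat > fit.py <<'E'
from h import *
from scipy.optimize import least_squares
def data(s,c=(.617,.13)):
    P=cloud(s).reshape(-1,3); P=P[np.hypot(P[:,0]-c[0],P[:,1]-c[1])<.14]; return P
def loc(P,x,y,th):
    d=P[:,:2]-[x,y]; c,s=np.cos(th),np.sin(th); return np.c_[d@[c,s],d@[-s,c],P[:,2]]*1000
def fitscrew(P,p0):
    p=np.array(p0)
    for it in range(6):
        L=loc(P,*p[:3]); k=(abs(L[:,1])<57)&(L[:,2]>36)&(L[:,2]<58)&(abs(L[:,0])<24)
        Q=P[k]
        def f(q):
            l=loc(Q,*q[:3]); r=np.hypot(l[:,0],l[:,2]-32.5-q[3]); return r-18.7
        p[:4]=least_squares(f,p[:4],x_scale=[1e-3,1e-3,1e-2,1],loss="soft_l1").x if False else np.array([*least_squares(lambda v:f([v[0],p[1],v[1],v[2]]),[p[0],p[2],p[3]],x_scale=[1e-3,1e-2,1],loss="soft_l1").x])[[0,0,1,2]]*[1,0,1,1]+[0,p[1],0,0]
    return p,Q
E
cat > run.py <<'E'
from fit import *
import sys
for n in sys.argv[1:]:
    s=dict(np.load(n+".npz")); P=data(s); p=np.array([.622,.13,.08,0.])
    p,Q=fitscrew(P,p)
    L=loc(P,*p[:3])
    # blocks along y: tops ~52
    b=L[(abs(L[:,2]-52)<2.5)&(abs(L[:,0])>22)&(abs(L[:,0])<30)&(abs(L[:,1])>60)&(abs(L[:,1])<115)]
    rest=L[(abs(L[:,2]-30)<3)&(L[:,0]<-30)&(L[:,0]>-125)&(abs(L[:,1])<115)]
    print(n,p.round(4),len(Q)); 
    for sgn in(1,-1):
        q=b[b[:,1]*sgn>0]; 
        if len(q): print(" block",sgn,len(q),np.percentile(q[:,1],[1,99]).round(1),np.percentile(q[:,0],[1,99]).round(1))
    if len(rest): print(" rest",np.percentile(rest[:,0],[1,99]).round(1),np.percentile(rest[:,1],[.5,99.5]).round(1),np.median(rest[:,2]).round(2))
    for y in(-80,-40,0,40,80):
        q=rest[abs(rest[:,1]-y)<8]; 
        if len(q): print("  edge",y,q[:,0].min().round(1))
    l=loc(Q,*p[:3]); r=np.hypot(l[:,0],l[:,2]-32.5-p[3]); ph=np.arctan2(l[:,2]-32.5-p[3],-l[:,0]) #0 at leaf side
    print(" ang range",np.degrees(np.percentile(ph,[2,98])).round(0))
    for h in(-1,0,1):
        A=2*np.pi*l[:,1]/12-h*ph; X=np.c_[np.ones_like(A),np.cos(A),np.sin(A)]
        c,res,_,_=np.linalg.lstsq(X,r,rcond=None)
        # crest where A=atan2; groove at +6
        cr=np.arctan2(c[2],c[1])*12/2/np.pi
        print("  h",h,"mean",c[0].round(2),"amp",np.hypot(*c[1:]).round(2),"groove y mod12 at leaf side",((cr+6)%12).round(2),"rms",np.sqrt(res/len(r)).round(3))
E
python3 run.py w2 t2
```

```text
w2 [0.6249 0.13   0.0799 0.158 ] 5608
 block 1 507 [ 79.9 101.2] [-27.   28.3]
 block -1 123 [-91.2 -70.2] [22.1 27.4]
 rest [-107.9  -30.9] [-77.7  99.7] 29.97
  edge -80 -109.3
  edge -40 -108.9
  edge 0 -108.7
  edge 40 -108.4
  edge 80 -108.0
 ang range [ 16. 152.]
  h -1 mean 18.25 amp 1.52 groove y mod12 at leaf side 5.6 rms [2.173]
  h 0 mean 18.15 amp 2.6 groove y mod12 at leaf side 3.11 rms [1.573]
  h 1 mean 17.88 amp 3.12 groove y mod12 at leaf side 0.46 rms [1.082]
t2 [ 0.6266  0.13    0.0306 -1.7312] 283
 block -1 30 [-92.  -71.8] [-25.5  29.5]
 rest [-108.   -31.2] [-94.3 -10.2] 28.61
  edge -80 -107.0
  edge -40 -108.3
  edge 0 -86.0
 ang range [ 22. 154.]
  h -1 mean 18.51 amp 0.82 groove y mod12 at leaf side 6.08 rms [2.677]
  h 0 mean 18.41 amp 2.03 groove y mod12 at leaf side 2.81 rms [2.339]
  h 1 mean 18.18 amp 2.96 groove y mod12 at leaf side 11.88 rms [1.813]
```

```bash
python3 - <<'E'
from h import *
s=dict(np.load("w2.npz")); P=cloud(s); I=s["img"].astype(int)
br=(I[...,0]-I[...,2]>50)
o=np.array([.5452,.097,.1674]); R=np.array([[-0.208,0.978,0],[0.978,0.208,0],[0,0,-1.]])
near=np.hypot(P[...,0]-o[0],P[...,1]-o[1])<.07
B=P[near&br&(P[...,2]>.17)&(P[...,2]<.2)]; z=np.median(B[:,2]); B=B[abs(B[:,2]-z)<.002]; print("bar z",z,rect(B))
steel=near&(abs(I[...,0]-I[...,2])<35)&(I[...,0]>90)&(P[...,2]>.145)&(P[...,2]<.162)
S=P[steel]; print("plate z",np.median(S[:,2]),len(S))
T=(S-o)@R; T=T*1000   # tool coords
print("tool y range",np.percentile(T[:,1],[0.5,99.5]).round(1)); t=T[T[:,1]>35]; print("x hist of teeth",np.histogram(t[:,0],bins=np.arange(-36,37,2)))
m=T[(T[:,1]>10)&(T[:,1]<30)];print("plate x",np.percentile(m[:,0],[.5,99.5]))
b=(B-o)@R*1000; print("bar tool x,y",np.percentile(b[:,0],[.5,99.5]),np.percentile(b[:,1],[.5,99.5]))
print(get_obs()["joint_pos"])
E
```

```text
bar z 0.18513639034476614 (array([0.54590436, 0.09684099]), [13.874591827392578, 65.02400207519531], np.float64(-78.08587741851808))
plate z 0.1531103291142235 4680
tool y range [-13.1  40.2]
x hist of teeth (array([ 0,  0,  0,  0,  0,  1, 56,  8,  0,  0,  7, 36, 70,  4,  0,  0,  5,
       35, 72,  2,  0,  0, 10, 41, 68,  1,  0,  0,  8, 41, 61,  1,  0,  0,
        0,  0]), array([-36, -34, -32, -30, -28, -26, -24, -22, -20, -18, -16, -14, -12,
       -10,  -8,  -6,  -4,  -2,   0,   2,   4,   6,   8,  10,  12,  14,
        16,  18,  20,  22,  24,  26,  28,  30,  32,  34,  36]))
plate x [-13.87223129  31.90168217]
bar tool x,y [-31.65571635  31.68689046] [-6.11902107  7.37279463]
[ 8.18516262e-02  4.39329269e-01  1.71358447e+00 -9.64675675e-05
  9.89074721e-01 -1.22728723e-01]
```

Emit:
carry_out(
  rows="0 0 0 0 0 0.0665;0 0 0 0 0 0.0665;1.35 0.48 0 0 0 0;1.35 0.48 0 0 0 0;0 0 2 0 0 0;0 0 2 0 0 0;0 0 2 0 0 0;0 0 1.5 0 0 0;0 0 1 0 0 0;0 0 0 0 0 0;0 0 0 0 0 0",
)

```text
clock: 8.07
ee_pos: [0.5528, 0.1204, 0.0834]
eef_rot: [[-0.074, 0.997, -0.0], [0.997, 0.074, 0.0], [0.0, -0.0, -1.0]]
force: [0.7, 0.0, -1.3]
opening: 0.0129
finger_force: 58.8
```

```bash
python3 - <<'E'
from h import *
s=snapshot("wrist"); save(s,"w3"); np.savez("w3.npz",**{k:s[k] for k in("img","z_map","mtx","extrinsics")})
o=get_obs(); print(o["ee_pos"],o["eef_rot"],o["force"],o["moment"])
E
python3 run.py w3
```

```text
[0.55318107 0.12035475 0.08401543] [[-7.35946744e-02  9.97287737e-01  9.97150642e-04]
 [ 9.97288230e-01  7.35945365e-02  1.74277795e-04]
 [ 1.00420268e-04  1.00727252e-03 -9.99999488e-01]] [-0.09296268 -0.20201622 -1.94883222] [-0.00968554  0.03642188  0.05665272]
w3 [0.6253 0.13   0.085  0.2811] 10423
 block 1 1157 [ 80.  101.2] [-26.8  28.8]
 rest [-107.7  -30.7] [-81.8 100. ] 30.04
  edge -80 -89.4
  edge -40 -109.5
  edge 0 -108.8
  edge 40 -108.4
  edge 80 -108.1
 ang range [ 15. 154.]
  h -1 mean 18.3 amp 1.43 groove y mod12 at leaf side 5.2 rms [2.14]
  h 0 mean 18.18 amp 2.4 groove y mod12 at leaf side 2.93 rms [1.648]
  h 1 mean 17.86 amp 3.03 groove y mod12 at leaf side 0.39 rms [1.218]
```

View pics/w3.png

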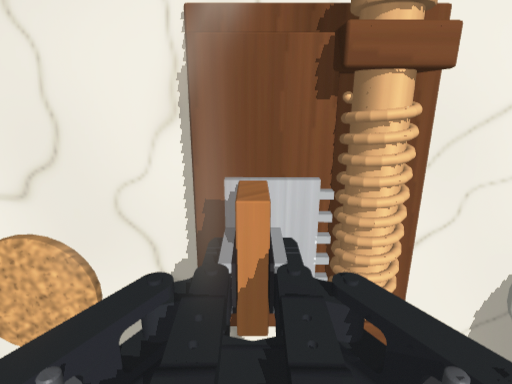

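The leaf sits over the rest with its teeth (320–330, 195–275) facing the screw's left edge (345, 110–270). I'll lower it onto the rest.

Emit:
carry_out(
  rows="0.42 0 0.8 0 0 0;0 0 0.8 0 0 0;0 0 0.8 0 0 0;0 0 0.5 0 0 0;0 0 0.3 0 0 0;0 0 0.1 0 0 0;0 0 0 0 0 0;0 0 0 0 0 0",
)

```text
clock: 8.78
ee_pos: [0.5524, 0.1242, 0.0504]
eef_rot: [[-0.073, 0.997, 0.0], [0.997, 0.073, 0.0], [0.0, 0.0, -1.0]]
force: [0.3, -0.1, -0.6]
opening: 0.0131
finger_force: 58.8
```

Emit:
carry_out(
  rows="0 0 0.1 0 0 0;0 0 0 0 0 0;0 0 0 0 0 0",
)

```text
clock: 9.03
ee_pos: [0.5524, 0.1242, 0.0494]
eef_rot: [[-0.073, 0.997, 0.0], [0.997, 0.073, 0.0], [0.0, 0.0, -1.0]]
force: [0.3, -0.6, -2.0]
opening: 0.0132
finger_force: 58.8
```

Emit:
carry_out(
  rows="0 0 0.05 0 0 0;0 0 0 0 0 0;0 0 0 0 0 0",
)

```text
clock: 9.28
ee_pos: [0.5524, 0.1242, 0.0492]
eef_rot: [[-0.073, 0.997, 0.0], [0.997, 0.073, 0.0], [0.0, 0.0, -1.0]]
force: [-1.9, -0.0, 5.5]
opening: 0.0128
finger_force: 59.5
```

Emit:
carry_out(
  rows="0 0 0.04 0 0 0;0 0 0 0 0 0;0 0 0 0 0 0",
)

```text
clock: 9.53
ee_pos: [0.5524, 0.1242, 0.0492]
eef_rot: [[-0.073, 0.997, 0.0], [0.997, 0.073, 0.0], [0.0, 0.0, -1.0]]
force: [-5.2, -1.1, 10.0]
opening: 0.013
finger_force: 60.6
```

Emit:
carry_out(
  rows="0 0 -0.07 0 0 0;0.05 0.2 0 0 0 0;0 0.3 0 0 0 0;0 0.3 0 0 0 0;0 0.2 0 0 0 0;0 0 0 0 0 0;0 0 0 0 0 0",
)

```text
clock: 10.12
ee_pos: [0.5626, 0.1255, 0.0492]
eef_rot: [[-0.073, 0.997, 0.001], [0.997, 0.073, 0.0], [0.0, 0.001, -1.0]]
force: [-0.3, 0.1, 3.2]
opening: 0.013
finger_force: 59.5
```

Emit:
carry_out(
  rows="0 0.1 0 0 0 0;0 0 0 0 0 0;0 0.1 0 0 0 0;0 0 0 0 0 0;0 0 0 0 0 0",
)

```text
clock: 10.53
ee_pos: [0.5639, 0.1256, 0.0492]
eef_rot: [[-0.073, 0.997, -0.001], [0.997, 0.073, -0.0], [-0.0, -0.001, -1.0]]
force: [-4.1, 0.9, 6.4]
opening: 0.013
finger_force: 60.0
```

Emit:
carry_out(
  rows="0 0 -0.03 0 0 0;0 0.05 0 0 0 0;0 0 0 0 0 0;0 0 0 0 0 0",
)

```text
clock: 10.87
ee_pos: [0.5648, 0.1256, 0.0492]
eef_rot: [[-0.073, 0.997, -0.0], [0.997, 0.073, -0.0], [-0.0, -0.0, -1.0]]
force: [-0.7, -0.3, -0.9]
opening: 0.0131
finger_force: 59.0
```

Emit:
carry_out(
  rows="0 0.05 0 0 0 0;0 0 0 0 0 0;0 0 0 0 0 0",
)

```text
clock: 11.12
ee_pos: [0.5653, 0.1256, 0.0493]
eef_rot: [[-0.073, 0.997, 0.0], [0.997, 0.073, -0.0], [-0.0, 0.0, -1.0]]
force: [-0.5, 0.1, -2.1]
opening: 0.0127
finger_force: 58.8
```

Emit:
carry_out(
  rows="0 0.05 0 0 0 0;0 0 0 0 0 0;0 0.05 0 0 0 0;0 0 0 0 0 0;0 0 0 0 0 0",
)

```text
clock: 11.53
ee_pos: [0.5663, 0.1257, 0.0494]
eef_rot: [[-0.073, 0.997, 0.0], [0.997, 0.073, -0.0], [-0.0, 0.0, -1.0]]
force: [-0.8, -0.3, -1.4]
opening: 0.0129
finger_force: 58.8
```

Emit:
carry_out(
  rows="0 0.05 0 0 0 0;0 0 0 0 0 0;0 0.05 0 0 0 0;0 0 0 0 0 0;0 0 0 0 0 0",
)

```text
clock: 11.95
ee_pos: [0.5673, 0.1258, 0.0494]
eef_rot: [[-0.073, 0.997, -0.0], [0.997, 0.073, 0.0], [0.0, -0.0, -1.0]]
force: [-0.1, 0.4, -0.9]
opening: 0.0131
finger_force: 58.8
```

Emit:
carry_out(
  rows="0 0.05 0 0 0 0;0 0 0 0 0 0;0 0.05 0 0 0 0;0 0 0 0 0 0;0 0 0 0 0 0",
)

```text
clock: 12.37
ee_pos: [0.5683, 0.1259, 0.0494]
eef_rot: [[-0.073, 0.997, 0.0], [0.997, 0.073, -0.0], [-0.0, 0.0, -1.0]]
force: [-0.5, -0.5, -1.0]
opening: 0.0131
finger_force: 58.8
```

Emit:
carry_out(
  rows="0 0.04 0 0 0 0;0 0 0 0 0 0;0 0 0 0 0 0",
)

```text
clock: 12.62
ee_pos: [0.5687, 0.1259, 0.0494]
eef_rot: [[-0.073, 0.997, 0.0], [0.997, 0.073, 0.0], [0.0, 0.0, -1.0]]
force: [-0.8, -0.1, -1.2]
opening: 0.013
finger_force: 58.8
```

Emit:
carry_out(
  rows="0 0.04 0 0 0 0;0 0 0 0 0 0;0 0 0 0 0 0",
)

```text
clock: 12.87
ee_pos: [0.569, 0.1259, 0.0494]
eef_rot: [[-0.073, 0.997, -0.0], [0.997, 0.073, -0.0], [0.0, -0.0, -1.0]]
force: [-0.4, -0.6, -1.7]
opening: 0.0129
finger_force: 58.8
```

Emit:
carry_out(
  rows="0 0.04 0 0 0 0;0 0 0 0 0 0;0 0 0 0 0 0",
)

```text
clock: 13.12
ee_pos: [0.5691, 0.1259, 0.0493]
eef_rot: [[-0.073, 0.997, -0.001], [0.997, 0.073, -0.0], [-0.0, -0.001, -1.0]]
force: [-3.3, -0.6, 1.6]
opening: 0.0129
finger_force: 59.1
```

Emit:
carry_out(
  rows="0 0.03 0 0 0 0;0 0 0 0 0 0;0 0 0 0 0 0",
)

```text
clock: 13.37
ee_pos: [0.5691, 0.1259, 0.0493]
eef_rot: [[-0.073, 0.997, -0.002], [0.997, 0.073, -0.0], [-0.0, -0.002, -1.0]]
force: [-5.4, -0.3, 1.4]
opening: 0.0129
finger_force: 59.4
```

Emit:
carry_out(
  rows="0 0.03 0 0 0 0;0 0 0 0 0 0;0 0 0 0 0 0",
)

```text
clock: 13.62
ee_pos: [0.5691, 0.1259, 0.0493]
eef_rot: [[-0.073, 0.997, -0.002], [0.997, 0.073, -0.0], [-0.0, -0.002, -1.0]]
force: [-7.1, -0.8, 3.8]
opening: 0.0132
finger_force: 59.7
```

```bash
python3 - <<'E'
from h import *
o=get_obs(); print(o["force"],o["moment"],o["ee_pos"])
s=snapshot("wrist"); P=cloud(s); save(s,"w4")
I=s["img"].astype(int); o=np.array(o["ee_pos"])
near=np.hypot(P[...,0]-o[0],P[...,1]-o[1])<.06
B=P[near&(I[...,0]-I[...,2]>50)&(P[...,2]>.061)&(P[...,2]<.073)]; print(rect(B),np.median(B[:,2]))
E
```

```text
[-7.09204156 -0.7865906   3.82568299] [-0.08186857  1.08784368  0.02285334] [0.56914138 0.1259065  0.04927643]
(array([0.56981909, 0.12572353]), [13.805638313293457, 65.03333282470703], np.float64(-85.81569910049438)) 0.06710105015776233
```

View pics/w4.png

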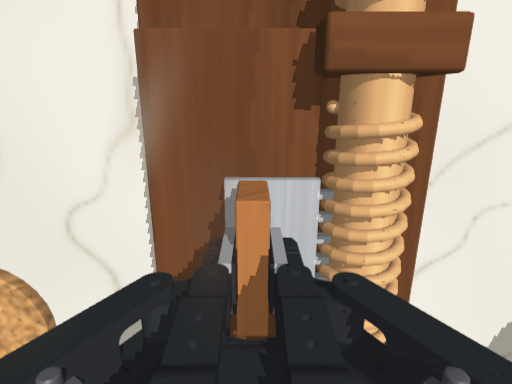

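The teeth at (325, 195–262) lie between the ridges, about at the expected depth, and the yaw moment is balanced. Easing off and letting go.

Emit:
carry_out(
  rows="0 -0.06 0 0 0 0;0 0 0 0 0 0",
)

```text
clock: 13.83
ee_pos: [0.5691, 0.1259, 0.0493]
eef_rot: [[-0.073, 0.997, -0.001], [0.997, 0.073, -0.0], [-0.0, -0.001, -1.0]]
force: [-4.0, 0.2, 0.5]
opening: 0.0128
finger_force: 59.0
```

Emit:
carry_out(
  rows="0 0 0 0 0 0;0 0 0 0 0 0;0 0 0 0 0 0;0 0 0 0 0 0;0 0 0 0 0 0",
  hand=0.3,
)

```text
clock: 14.25
ee_pos: [0.5697, 0.1259, 0.0495]
eef_rot: [[-0.073, 0.997, 0.001], [0.997, 0.073, 0.0], [0.0, 0.001, -1.0]]
force: [0.1, 0.3, 0.4]
opening: 0.0259
finger_force: 0.0
```

Emit:
carry_out(
  rows="0 0 -1 0 0 0;0 0 -2 0 0 0;0 0 -2 0 0 0;0 0 -2 0 0 0;0 -2 0 0 0 0;0 -2 0 0 0 0;0 0 0 0 0 0",
)

```text
clock: 14.83
ee_pos: [0.527, 0.1229, 0.1201]
eef_rot: [[-0.073, 0.997, -0.001], [0.997, 0.073, -0.0], [-0.0, -0.001, -1.0]]
force: [-0.1, 0.2, -0.6]
opening: 0.0254
finger_force: 0.0
```

Emit:
carry_out(
  rows="0 0 0 0 0 0;0 0 0 0 0 0;0 0 0 0 0 0;0 0 0 0 0 0;0 0 0 0 0 0",
  hand=0,
)

```text
clock: 15.25
ee_pos: [0.5299, 0.123, 0.1193]
eef_rot: [[-0.073, 0.997, -0.0], [0.997, 0.073, -0.0], [-0.0, -0.0, -1.0]]
force: [0.5, 0.1, 0.1]
opening: -0.0
finger_force: 0.0
```

```bash
cat > chk.py <<'E'
from h import *
o=get_obs(); print(o["ee_pos"],o["force"],o["opening"])
s=snapshot("wrist"); save(s,"w5")
t=snapshot("top")
for n,q in(("w",s),("t",t)):
    P=cloud(q); near=np.hypot(P[...,0]-.5697,P[...,1]-.1257)<.06
    B=P[near&(P[...,2]>.062)&(P[...,2]<.073)&(abs(P[...,0]-.5697)<.02)]
    if len(B): print(n,len(B),rect(B),np.median(B[:,2]))
E
python3 chk.py
```

```text
[0.52990523 0.12300795 0.11927154] [0.53701347 0.09637253 0.12651778] -4.947025936406776e-05
w 2235 (array([0.56944287, 0.12586601]), [14.4318265914917, 64.44013977050781], np.float64(-85.89633893966676)) 0.06686731312721728
t 131 (array([0.57011261, 0.11557685]), [14.258991241455078, 45.05818176269531], np.float64(-85.40421676635741)) 0.06509956623507995
```

Emit:
carry_out(
  rows="2 0 1.5 0 0 0;0 0 2 0 0 0;0 0 2 0 0 0;0 0 1.5 0 0 0;0 0 0.43 0 0 0;0 0 0 0 0 0;0 0 0 0 0 0",
)

```text
clock: 15.93
ee_pos: [0.5284, 0.143, 0.0456]
eef_rot: [[-0.073, 0.997, 0.0], [0.997, 0.073, 0.0], [0.0, 0.0, -1.0]]
force: [0.1, 0.8, 0.2]
opening: -0.0003
finger_force: 0.0
```

Emit:
carry_out(
  rows="0 0.3 0 0 0 0;0 0.3 0 0 0 0;0 0.3 0 0 0 0;0 0.2 0 0 0 0;0 0 0 0 0 0;0 0 0 0 0 0",
)

```text
clock: 16.43
ee_pos: [0.5392, 0.1438, 0.0452]
eef_rot: [[-0.073, 0.997, 0.0], [0.997, 0.073, 0.0], [0.0, 0.0, -1.0]]
force: [0.4, 0.5, -1.1]
opening: 0.0001
finger_force: 0.0
```

```bash
python3 chk.py
```

```text
[0.53918862 0.14376328 0.04519687] [ 0.38160879  0.47249225 -1.11785862] 7.267961971827198e-05
w 1105 (array([0.56331036, 0.15114453]), [14.101869583129883, 24.833236694335938], np.float64(22.697725296020508)) 0.06672295904283543
t 126 (array([0.5703092 , 0.11446402]), [14.349662780761719, 42.82454299926758], np.float64(-86.2898473739624)) 0.06511703899156762
```

View pics/w5.png

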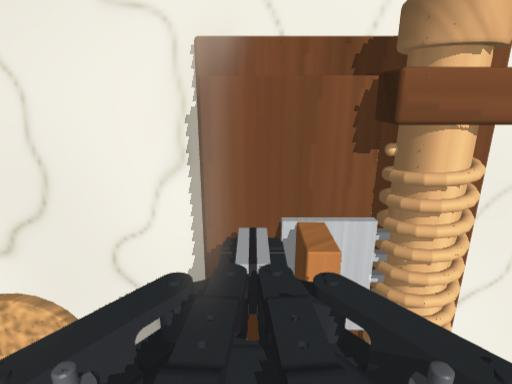

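The closed fingertips at (255,245) stand behind the left end of the bar (318,245), over the plate's rear edge. I'll tilt the tips forward so they touch low on the bar.

Emit:
carry_out(
  rows="0 0 -0.1 0 0 0;0 0 0 -0.12 0 0;0 0 0 -0.12 0 0;0 0.39 0.095 0 0 0;0 0.29 0.071 0 0 0;0 0 0 0 0 0;0 0 0 0 0 0",
)

```text
clock: 17.12
ee_pos: [0.547, 0.1443, 0.0465]
eef_rot: [[-0.073, 0.969, 0.237], [0.997, 0.071, 0.017], [0.0, 0.237, -0.971]]
force: [-0.9, -0.2, 0.0]
opening: 0.0001
finger_force: 0.0
```

Emit:
carry_out(
  rows="0 0.146 0.036 0 0 0;0 0 0 0 0 0;0 0 0 0 0 0",
)

```text
clock: 17.37
ee_pos: [0.5478, 0.1444, 0.0461]
eef_rot: [[-0.073, 0.969, 0.237], [0.997, 0.071, 0.017], [-0.0, 0.237, -0.971]]
force: [0.2, 0.9, -0.4]
opening: 0.0002
finger_force: 0.0
```

Emit:
carry_out(
  rows="0 0.1 0.024 0 0 0;0 0 0 0 0 0;0 0.05 0.012 0 0 0;0 0 0 0 0 0;0 0 0 0 0 0",
)

```text
clock: 17.78
ee_pos: [0.5485, 0.1444, 0.0459]
eef_rot: [[-0.073, 0.969, 0.236], [0.997, 0.071, 0.017], [-0.0, 0.236, -0.972]]
force: [-4.9, 0.1, 2.7]
opening: 0.0003
finger_force: 2.6
```

Emit:
carry_out(
  rows="0 0.05 0.012 0 0 0;0 0 0 0 0 0;0 0 0 0 0 0",
)

```text
clock: 18.03
ee_pos: [0.5486, 0.1445, 0.0459]
eef_rot: [[-0.073, 0.969, 0.235], [0.997, 0.071, 0.017], [-0.0, 0.236, -0.972]]
force: [-8.1, -0.3, 5.6]
opening: -0.0
finger_force: 4.1
```

Emit:
carry_out(
  rows="0 0.05 0.012 0 0 0;0 0 0 0 0 0;0 0 0 0 0 0",
)

```text
clock: 18.28
ee_pos: [0.5487, 0.1445, 0.0459]
eef_rot: [[-0.073, 0.969, 0.234], [0.997, 0.071, 0.017], [-0.0, 0.235, -0.972]]
force: [-11.3, 0.2, 8.7]
opening: 0.0002
finger_force: 5.6
```

Emit:
carry_out(
  rows="0 0.05 0.012 0 0 0;0 0 0 0 0 0;0 0 0 0 0 0",
)

```text
clock: 18.53
ee_pos: [0.5488, 0.1445, 0.0458]
eef_rot: [[-0.073, 0.97, 0.233], [0.997, 0.071, 0.017], [-0.0, 0.234, -0.972]]
force: [-14.8, -0.5, 11.0]
opening: 0.0001
finger_force: 7.1
```

That was more than I meant, 15 N (still under 20). I'll ease off and check the contact.

Emit:
carry_out(
  rows="0 -0.16 -0.039 0 0 0;0 0 0 0 0 0;0 0 0 0 0 0",
)

```text
clock: 18.78
ee_pos: [0.5486, 0.1445, 0.046]
eef_rot: [[-0.073, 0.969, 0.236], [0.997, 0.071, 0.017], [-0.0, 0.237, -0.972]]
force: [-6.3, 0.3, 2.9]
opening: -0.0001
finger_force: 3.0
```

```bash
python3 - <<'E'
from h import *
s=snapshot("scene"); w=snapshot("wrist")
a=cv2.resize(s["img"][200:340,235:405],None,fx=3.2,fy=3.2,interpolation=cv2.INTER_CUBIC)[:448,:544]
b=w["img"][200:350,180:430]
C=np.zeros((600,544,3),np.uint8); C[:448]=a; C[448:598,:250]=b
cv2.imwrite("pics/c2.png",C[...,::-1]); o=get_obs(); print(o["ee_pos"],o["force"],o["moment"])
E
```

```text
[0.54856828 0.14447219 0.04596574] [-6.08094406  1.19717234  4.09754058] [0.08466812 0.8786428  0.03912601]
```

View pics/c2.png

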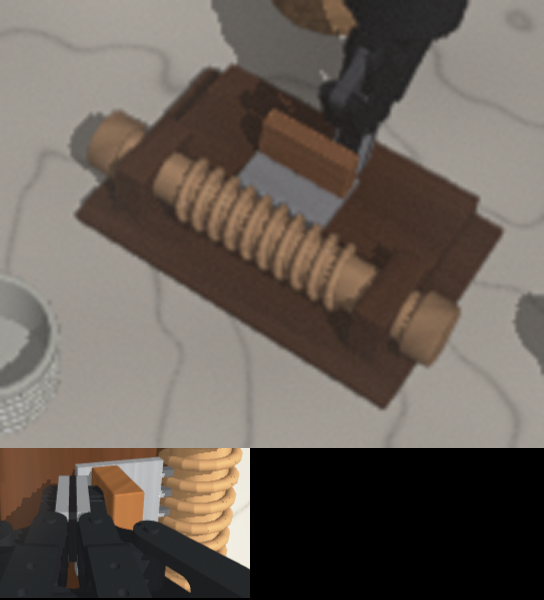

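The fingers bear on the back of the bar's left end, and the leaf lies flat with its teeth in the thread. I'll repeat the left push cleanly at about 5 N, then do the right one.

Emit:
carry_out(
  rows="0 -0.485 -0.119 0 0 0;0 0 0 0 0 0;0 0.243 0.06 0 0 0;0 0.2 0.049 0 0 0;0 0 0 0 0 0;0 0 0 0 0 0",
)

```text
clock: 19.38
ee_pos: [0.5485, 0.1444, 0.046]
eef_rot: [[-0.073, 0.969, 0.237], [0.997, 0.071, 0.017], [-0.0, 0.237, -0.971]]
force: [-3.1, 1.0, 1.3]
opening: -0.0001
finger_force: 1.8
```

Emit:
carry_out(
  rows="0 0.02 0.005 0 0 0;0 0 0 0 0 0;0 0 0 0 0 0",
)

```text
clock: 19.63
ee_pos: [0.5486, 0.1444, 0.046]
eef_rot: [[-0.073, 0.969, 0.237], [0.997, 0.071, 0.017], [-0.0, 0.237, -0.971]]
force: [-4.6, 0.1, 2.4]
opening: 0.0004
finger_force: 2.4
```

Emit:
carry_out(
  rows="0 0 0 0 0 0;0 0 0 0 0 0;0 0 0 0 0 0;0 -0.971 -0.238 0 0 0;0 0 0 0 0 0;-2 0 0 0 0 0;-2 0 0 0 0 0;0 0 0 0 0 0;0 0.4 0.098 0 0 0;0 0.4 0.098 0 0 0;0 0 0 0 0 0;0 0 0 0 0 0",
)

```text
clock: 20.63
ee_pos: [0.5503, 0.1051, 0.0461]
eef_rot: [[-0.074, 0.969, 0.237], [0.997, 0.071, 0.018], [0.0, 0.238, -0.971]]
force: [0.4, 0.4, -0.4]
opening: 0.0001
finger_force: 0.0
```

Emit:
carry_out(
  rows="0 0.08 0.02 0 0 0;0 0 0 0 0 0;0 0 0 0 0 0",
)

```text
clock: 20.88
ee_pos: [0.5507, 0.1048, 0.0461]
eef_rot: [[-0.073, 0.969, 0.237], [0.997, 0.071, 0.017], [0.0, 0.238, -0.971]]
force: [0.2, 0.3, -0.5]
opening: 0.0001
finger_force: 0.0
```

Emit:
carry_out(
  rows="0 0.04 0.01 0 0 0;0 0 0 0 0 0;0 0 0 0 0 0",
)

```text
clock: 21.13
ee_pos: [0.5511, 0.1046, 0.0461]
eef_rot: [[-0.073, 0.969, 0.237], [0.997, 0.071, 0.017], [0.0, 0.238, -0.971]]
force: [-0.9, 0.7, -0.4]
opening: -0.0003
finger_force: 0.0
```

Emit:
carry_out(
  rows="0 0.05 0.012 0 0 0;0 0 0 0 0 0;0 0 0 0 0 0",
)

```text
clock: 21.38
ee_pos: [0.5513, 0.1045, 0.046]
eef_rot: [[-0.073, 0.969, 0.236], [0.997, 0.071, 0.017], [-0.0, 0.237, -0.971]]
force: [-3.2, 0.2, 1.9]
opening: 0.0001
finger_force: 1.6
```

Emit:
carry_out(
  rows="0 0.025 0.006 0 0 0;0 0 0 0 0 0;0 0 0 0 0 0;0 0 0 0 0 0;0 0 0 0 0 0",
)

```text
clock: 21.8
ee_pos: [0.5514, 0.1046, 0.046]
eef_rot: [[-0.073, 0.969, 0.236], [0.997, 0.071, 0.017], [-0.0, 0.237, -0.972]]
force: [-5.4, -0.4, 3.7]
opening: 0.0001
finger_force: 2.6
```

Emit:
carry_out(
  rows="0 -0.971 -0.238 0 0 0;0 -0.971 -0.238 0 0 0;0 0 -2 0 0 0;0 0 -3 0 0 0;0 0 -3 0 0 0;0 0 0 0.12 0 0;0 0 -3 0.12 0 0;-3 -3 0 0 0 0;-3 -2 0 0 0 0;0 0 0 0 0 0;0 0 0 0 0 0",
)

```text
clock: 22.72
ee_pos: [0.4651, 0.0376, 0.1479]
eef_rot: [[-0.071, 0.997, 0.02], [0.998, 0.071, 0.001], [-0.0, 0.02, -1.0]]
force: [0.2, -0.2, 0.2]
opening: -0.0
finger_force: 0.0
```

```bash
python3 chk.py; python3 - <<'E'
from h import *
s=snapshot("wrist"); t=snapshot("scene"); t2=snapshot("top")
P=cloud(t2); near=np.hypot(P[...,0]-.5697,P[...,1]-.1257)<.05
print("top bar",rect(P[near&(P[...,2]>.058)&(P[...,2]<.072)]),len(P[near&(P[...,2]>.058)&(P[...,2]<.072)]))
for n in("tip_left","tip_right"):
    for d in mark_of(s,n)[:1]: print(n,d["at"],d["conf"],pt(s,*d["at"]))
a=cv2.resize(t["img"][200:340,235:405],None,fx=3.2,fy=3.2,interpolation=cv2.INTER_CUBIC)
C=np.zeros((600,800,3),np.uint8); C[:448,:544]=a; C[448:,:400]=cv2.resize(t2["img"][130:206,90:290],None,fx=2,fy=2); C[408:,400:]=cv2.resize(s["img"][96:288,:],(400,192))[:192]
cv2.imwrite("pics/c3.png",C[...,::-1])
E
```

```text
[0.46511437 0.03763741 0.14787176] [ 0.23023994 -0.24278644  0.15387769] -1.1492026507089226e-05
w 2478 (array([0.56931647, 0.12578488]), [15.22200870513916, 63.400943756103516], np.float64(-85.66447353363037)) 0.06667319200974399
t 177 (array([0.56951013, 0.12427244]), [14.089569091796875, 63.29624938964844], np.float64(-86.4813277721405)) 0.06503185148656765
top bar (array([0.56940619, 0.12447276]), [14.141767501831055, 62.57041549682617], np.float64(-85.29698657989502)) 191
tip_left [451.3, 49.7] 0.78 [0.60597995 0.15152869 0.03502342]
tip_right [442.5, 114.8] 0.68 [0.61106366 0.10533541 0.03450044]
```

View pics/c3.png

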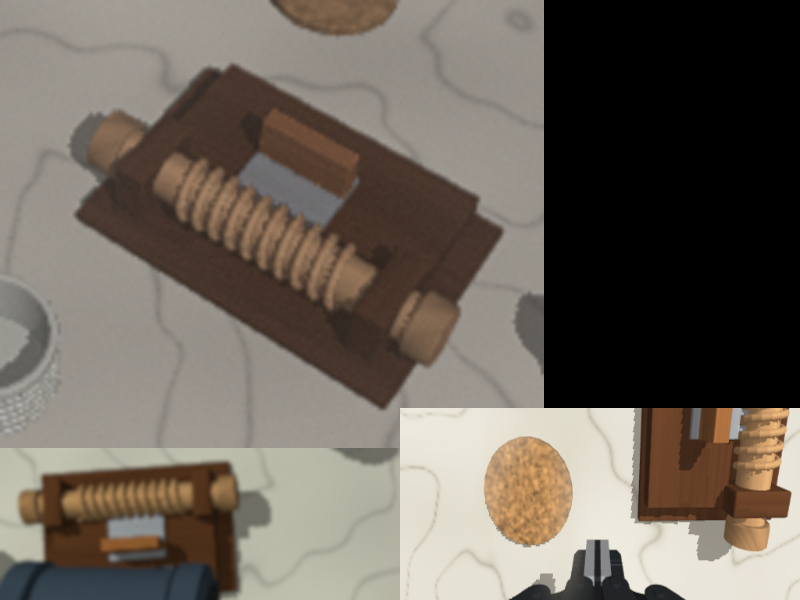

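The leaf sits flat against the thread with its bar upright. Its origin is 56 mm from the screw axis, as it should be when seated, and the robot is clear. Handing in.

```bash
python3 -c "
from bench import *
print(close_job())"
```

```text
the job is handed in; nothing more can be done
None
```

The 5-tooth leaf (12 mm spacing) is seated in the thread on the rest, and the left and right pushes ended at about 5 N with no rocking. The first left push overshot to about 15 N, still under the 20 N limit, so I repeated it at about 5 N. I moved none of the other leaves or the dish, and the job is handed in with the robot clear.

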